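# Slide the specimen stage to its marked stop

## Task

The specimen carriage on the bench rail is held by a friction brake. With the gripper's fingertips, press the ribbed pad in the middle of the carriage down to free it, keep the pad pressed while you push the carriage along the rail until it rests against the marked stop (the clamp block that carries an upright pin with a round disc on top), then let the pad come up and move clear. Do not shove the carriage along with the pad up, do not pick anything up, and leave the glassware and other things around the rail where they are.

Things in the scene. Friction and masses are not known exactly. Their poses are not given: they have to be found in the camera images.
- pad_top (a point): centre of the top of the black ribbed brake pad (52 x 52 mm, top 46 mm above the bench when up) in the middle of the dark steel carriage. Along the rail, at each end of the pad, a full-width shoulder rises to 58 mm above the bench (upright inside, sloping off outwards); the well between them is 56 mm long and open at both sides. Axes: x across the rail, y along it, z up.
- pad (a joint): how far the brake pad is pressed down, m: 0 up (brake on, the brake shoe under the rail holds the carriage against pushes of about 10 to 15 N), 0.006 fully down. Spring: about 9 N starts it moving, 10.5 N at 5 mm. Once it is 2 mm or more down the carriage slides freely, at about 1 N; when let up the brake grips again.
- carriage (a joint): position of the carriage along the rail, m, growing along the rail's +y axis; 0 is the middle of the rail. The carriage is 110 mm long (ends 55 mm either side of pad_top) and 96 mm wide; on its +x side a ledge 50 mm wide and 34 mm high carries a glass slide.
- rail: the aluminium rail, 480 mm long, 60 mm wide, 24 mm high, fixed to the bench, with a fine scale along its near edge; origin under its middle, on the bench; its y axis runs along the rail, x across it, z up
- marked_stop_top (a point): centre of the top face of the marked stop: dark steel block fixed on the rail at either end, 20 mm thick along the rail, 78 mm wide, 50 mm high, carrying an upright pin with a flat round metal disc, 36 mm across, 71 mm above the bench. The carriage meets the block when pad_top and this point are 65 mm apart horizontally.
- plain_stop_top (a point): centre of the top face of the other stop: the same block without pin and disc, fixed on the rail at the other side of the carriage
- reagent_jar: brown glass jar with a black cap, 38 mm across, 65 mm tall; loose, to be left alone; origin at the centre of its underside
- slide_box: grey plastic slide box 35 x 85 x 32 mm tall; loose, to be left alone; origin at the centre of its underside
- beaker: small open glass beaker, 52 mm across, 62 mm tall; loose, to be left alone; origin at the centre of its underside
- brass_weight: brass weight with a knob, 30 mm across, 48 mm tall; loose, to be left alone; origin at the centre of its underside
- petri_dish: shallow glass dish, 84 mm across, 15 mm tall; loose, to be left alone; origin at the centre of its underside
- vial: small glass vial with a white cap, 26 mm across, 50 mm tall; loose, to be left alone; origin at the centre of its underside
- lab_spatula: thin lab spatula with a wooden grip, 160 mm long, 18 mm wide, lying flat beside the rail; loose, to be left alone; origin at the centre of its underside
There are look-alikes about, which are no part of the job. Leave any orange look-alike of the part that bears marked_stop_top alone.

How it is judged:
By the outcome, as a careful person would: the job done as asked, in the order asked, and still so for the second after the job is handed in, with the robot touching nothing.
It also fails if it takes over 38 s, if anything falls off the work surface, if the arm or the gripper's body presses on something with over 40 N, if the wrist force passes 120 N, or if a joint passes its speed limit or range.

## Robot

A 6-joint arm with a two-finger parallel gripper is mounted at the origin on the work surface. World frame = base frame: x ahead of the robot, y to its left, z up, the work surface at z = 0. Lengths are in m, angles in rad, forces in N, time in s.
With the tool pointing down it reaches from about 0.35 to 0.8 m from the base axis. Payload 7.3 kg.
Tool frame: the origin (TCP) lies at the very end of the fingers, on their centre line; the grasp point (between the pads) lies 19 mm behind it; z points along the fingers, y is the line along which they close (so a half turn about z gives the same grasp; the last joint's range is limited). The gripper opens to 85 mm and grips with 20 to 120 N. Pads are 22 mm wide; open, the fingers measure 114 mm over their backs; the gripper's body (76 mm by 85 mm) begins 54 mm behind the grasp point. The pads swing forward as they close: fully open they stand 13 mm farther back than shut.
Start: joints at [1.126, 0.342, 1.524, -0, 1.275, -0.146], TCP at [0.155, 0.502, 0.231] pointing down, gripper open.
Joint ranges: [-2.53, 2.53], [-0.77, 2.02], [0.04, 2.7], [-1, 4.14], [0.28, 2.66], [-3.11, 3.11]. Speed limits (rad/s): [2.57, 2.57, 3.14, 3.14, 3.14, 3.14].

## Interface

Orientations are given as a unit quaternion [w, x, y, z].
In Python, from cell import env gives the robot as it stands.
- The arm moves only by the tool play_rows, never from a script. Its argument "commands" is a list of rows, each an object with "fingers": the opening, from 0 (shut) to 1 (fully open); "slide": the shift along the tool's x, y, z in m, a list of three; "twist": the turn about the tool's z in degrees. A call has 1 to 8 rows; each row shifts and turns the commanded pose from where the row before left it, along the tool's axes as they then stand; what a row does not reach is not made up. A row lasts 1/12 s, in which the tool goes at most 41.7 mm and 7.16 degrees, less where a joint would pass 70% of its speed; a pose out of reach is approached as far as the arm can. A call is refused whole if a number of a shift passes 0.0417 or a number of a turn 7.16, either way. A call with a gripper value outside its range is refused whole. The fingers move at their own pace and stop on an object; "grip_force" is the grip in N (left out, the last holds). Time passes only in rows, so rows that do not move let the fingers close. It gives the time, the measured TCP pose, the force, the opening and the grip force at its end, in the units of the state.
- env.state(): the state, without advancing time (a new reading comes with each control period).
- env.read_camera(name): name is "side" or "top" or "wrist"; returns a dict with "image" (400x640x3 uint8, blue, green, red), "depth" (400x640 float32, m along the optical axis (not along the pixel's ray), 0 where there is no reading), "K" (3x3 intrinsics, pixels), "position" and "attitude" of the camera in the world. Camera axes: x right, y down, z forward; pixel columns grow to the right and rows downward; lengths in m; the calibration is good to about 2 mm. A picture is of the moment at which its call begins.
- env.close_job(): hands the job in; it is judged then, once.
The state is a dict: "time_s": time; "joint_pos": joint angles; "dq": joint speeds; "joint_efforts": joint torques, N m; "tcp_pos": TCP position; "ee_rot": TCP orientation; "force": force on the tool from outside, world axes, zero at the start; "moment": the same for the moment, N m; "finger_gap": finger opening in m; "grasp_force": force on a finger pad.
Only numpy, scipy, OpenCV 4.12 (cv2) and the standard library are available. Lean on these libraries where they do the work, as an engineer would, in place of code of your own. Each camera call takes 0.05 s, during which the arm holds its last target. There are 200 camera calls.

## Working session

There is one attempt and no reset: what is moved stays moved. The work goes in short steps, Python scripts to look and compute and a tool call to move; the robot and the scene stay as the last step left them, time stands still between calls to the robot, and variables do not carry over. Pictures are saved under pics/ and viewed, at most 10 in all, crops included, and the job is handed in when it is done.

Besides the shell and the picture viewer there is one more tool, called after "Call:" as a command line: name --argument value ..., lists and objects as JSON in quotes. play_rows: Moves the arm, as the interface text tells. Its arguments: {"type":"object","properties":{"commands":{"type":"array"},"grip_force":{"type":"number"}},"required":["commands"]}

```bash
mkdir -p pics
cat > h.py <<'E'
import numpy as np, cv2
from cell import env
from scipy.spatial.transform import Rotation as R
def Rm(c):
    a=np.array(c["attitude"],float)
    return a if a.shape==(3,3) else R.from_quat(a[[1,2,3,0]]).as_matrix()
def plane(c,u,v,z):
    K=c["K"]; d=Rm(c)@np.array([(u-K[0][2])/K[0][0],(v-K[1][2])/K[1][1],1]); p=np.array(c["position"])
    return p+d*(z-p[2])/d[2]
def dep(c,u,v):
    K=c["K"]; z=c["depth"][int(v),int(u)]
    return Rm(c)@(np.array([(u-K[0][2])/K[0][0],(v-K[1][2])/K[1][1],1])*z)+np.array(c["position"])
E
python3 - <<'E'
from h import *
import pickle
for n in ("top","side"):
    c=env.read_camera(n); cv2.imwrite(f"pics/{n}0.png",c["image"]); pickle.dump(c,open(n+".pkl","wb")); print(n,c["position"],c["attitude"],c["K"])
s=env.state(); print(s)
E
```

```text
top [0.50683327 0.08025094 0.86643396] [-0.03151634  0.71115035 -0.7003045   0.05334328] [[385.56955856   0.         321.33243635]
 [  0.         385.56955856 195.91743122]
 [  0.           0.           1.        ]]
side [ 0.05565945 -0.51406167  0.57574282] [-0.43899461  0.82490866 -0.30994723  0.17533436] [[510.85828666   0.         325.82539359]
 [  0.         510.85828666 199.14692432]
 [  0.           0.           1.        ]]
{'time_s': 0.1, 'joint_pos': array([ 1.12600532e+00,  3.42660714e-01,  1.52490909e+00, -1.99737766e-05,
        1.27537632e+00, -1.46024364e-01]), 'dq': array([-0.00023764, -0.00274309, -0.00377597,  0.00086822, -0.00111897,
        0.00029582]), 'joint_efforts': array([ 1.43584435e-03, -4.34457707e+01, -2.46490932e+01, -2.49234226e-04,
        4.80156057e-03, -1.94792833e-06]), 'tcp_pos': array([0.15437614, 0.50142894, 0.23069579]), 'ee_rot': array([-1.87879335e-04,  1.48825435e-01,  9.88863252e-01, -6.50202371e-04]), 'force': array([ 0.49027796, -0.92265601,  0.85770333]), 'moment': array([-0.03012704, -0.0322576 , -0.01036955]), 'grasp_force': 0.0, 'finger_gap': 0.08502008016117217}
```

View pics/top0.png

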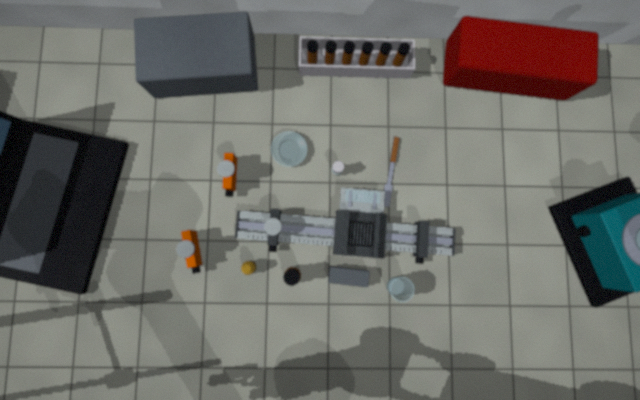

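View pics/side0.png

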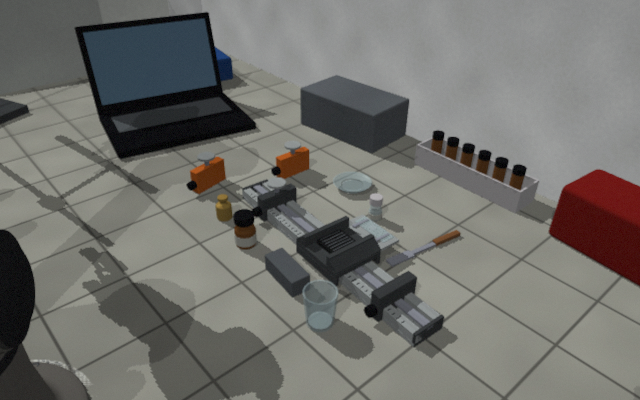

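The top view shows the marked stop (dark block, disc) at (274,228), the pad at (361,234) and the plain stop at (421,241). The orange look-alikes are at (229,172) and (190,251), off the rail. The glass slide ledge is on the upper side of the carriage (+x). The side view agrees.

Run:
```python
from h import *
import pickle
c=pickle.load(open("top.pkl","rb")); im=c["image"]
cv2.imwrite("pics/crop1.png",cv2.resize(im[170:300,220:470],None,fx=3.2,fy=3.2,interpolation=cv2.INTER_CUBIC))
for n,u,v,z in [("pad",361,234,.046),("disc",274,227,.071),("plain",421,241,.05),("railL",238,223,.024),("railR",454,240,.024),("jar",292,276,.065),("beaker",401,288,.06),("box",350,275,.032)]:
    print(n,plane(c,u,v,z).round(4),dep(c,u,v).round(4))
```

```text
pad [ 0.526  -0.0299  0.046 ] [ 0.526  -0.0299  0.0461]
disc [0.5371 0.1525 0.071 ] [0.5371 0.1525 0.0715]
plain [ 0.5129 -0.1572  0.05  ] [ 0.5129 -0.157   0.0505]
railL [0.5464 0.2349 0.024 ] [0.5464 0.2345 0.0259]
railR [ 0.5163 -0.2378  0.024 ] [ 0.5162 -0.2359  0.0292]
jar [0.4383 0.1137 0.065 ] [0.4381 0.1138 0.0631]
beaker [ 0.416  -0.1109  0.06  ] [ 0.4097 -0.1242  0.0041]
box [ 0.4389 -0.0083  0.032 ] [ 0.4389 -0.0084  0.0316]
```

View pics/crop1.png

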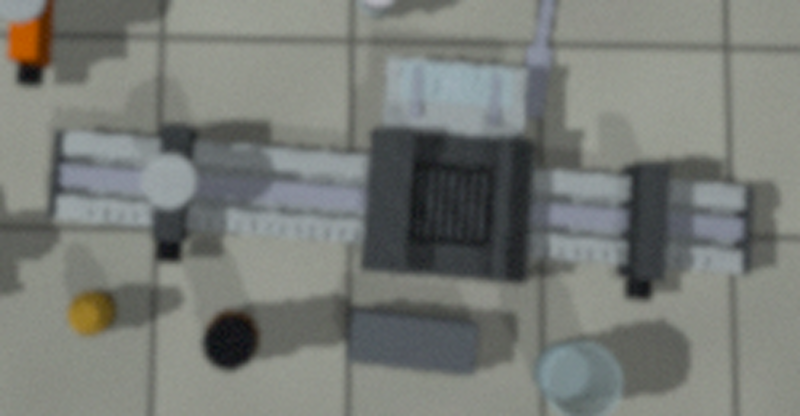

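Candidates for the marked stop: the dark block with disc at (274,228), the orange ones at (229,172) and (190,251), and the plain block at (421,241). I choose (274,228), which sits on the rail, is dark steel and has its disc at 71 mm. The rail yaw is -3.6°, and the carriage must travel about 118 mm towards rail +y. The crop confirms the pad at full-image pixel (361,233).

Call:
play_rows --commands '[{"fingers": 0, "slide": [0, 0, 0], "twist": -6.75}, {"fingers": 0, "slide": [0, 0, 0], "twist": -6.75}, {"fingers": 0, "slide": [-0.0225, -0.028, 0], "twist": 0}, {"fingers": 0, "slide": [-0.0225, -0.028, 0], "twist": 0}, {"fingers": 0, "slide": [-0.0225, -0.028, 0], "twist": 0}, {"fingers": 0, "slide": [-0.0225, -0.028, 0], "twist": 0}, {"fingers": 0, "slide": [-0.0225, -0.028, 0], "twist": 0}, {"fingers": 0, "slide": [-0.0225, -0.028, 0], "twist": 0}]'

```text
time_s: 0.77
tcp_pos: [0.279, 0.324, 0.2311]
ee_rot: [-0.0, 0.031, 1.0, -0.0]
force: [1.2, -0.4, 0.3]
finger_gap: -0.0001
grasp_force: 0.0
```

Call:
play_rows --commands '[{"fingers": 0, "slide": [-0.0225, -0.028, 0], "twist": 0}, {"fingers": 0, "slide": [-0.0225, -0.028, 0], "twist": 0}, {"fingers": 0, "slide": [-0.0225, -0.028, 0], "twist": 0}, {"fingers": 0, "slide": [-0.0225, -0.028, 0], "twist": 0}, {"fingers": 0, "slide": [-0.0225, -0.028, 0], "twist": 0}, {"fingers": 0, "slide": [-0.0225, -0.028, 0], "twist": 0}, {"fingers": 0, "slide": [-0.0225, -0.028, 0], "twist": 0}, {"fingers": 0, "slide": [-0.0225, -0.028, 0], "twist": 0}]'

```text
time_s: 1.43
tcp_pos: [0.4447, 0.0889, 0.2311]
ee_rot: [-0.0, 0.032, 0.999, 0.0]
force: [1.0, 0.4, 0.8]
finger_gap: -0.0001
grasp_force: 0.0
```

Call:
play_rows --commands '[{"fingers": 0, "slide": [-0.022, -0.028, 0.02], "twist": 0}, {"fingers": 0, "slide": [-0.022, -0.028, 0.02], "twist": 0}, {"fingers": 0, "slide": [-0.022, -0.028, 0.02], "twist": 0}, {"fingers": 0, "slide": [-0.018, -0.022, 0.02], "twist": 0}, {"fingers": 0, "slide": [0, 0, 0.02], "twist": 0}, {"fingers": 0, "slide": [0, 0, 0], "twist": 0}, {"fingers": 0, "slide": [0, 0, 0], "twist": 0}]'

```text
time_s: 2.02
tcp_pos: [0.5202, -0.0203, 0.1303]
ee_rot: [-0.002, 0.032, 0.999, 0.0]
force: [-0.1, 0.0, 0.2]
finger_gap: -0.0002
grasp_force: 0.0
```

Run:
```python
from h import *
c=env.read_camera("wrist"); cv2.imwrite("pics/w1.png",c["image"]); print(c["position"],c["attitude"])
import pickle; pickle.dump(c,open("w1.pkl","wb"))
K=np.array(c["K"]); 
s=env.state(); print(s["tcp_pos"],s["ee_rot"],s["force"])
for p in ([.526,-.03,.046],[.5371,.1525,.071],s["tcp_pos"]):
    q=K@(Rm(c).T@(np.array(p)-c["position"])); print(q[:2]/q[2])
```

```text
[ 0.45245651 -0.01588184  0.27246431] [0.09891512 0.72272594 0.67763348 0.09325172]
[ 0.5209516  -0.01998413  0.13157754] [-4.36042408e-04  3.14449752e-02  9.99505369e-01  1.99397938e-04] [ 0.32611022 -0.16714891  0.33952441]
[307.57495427 214.394485  ]
[592.35374257 225.58156085]
[321.42606773 260.6799042 ]
```

View pics/w1.png

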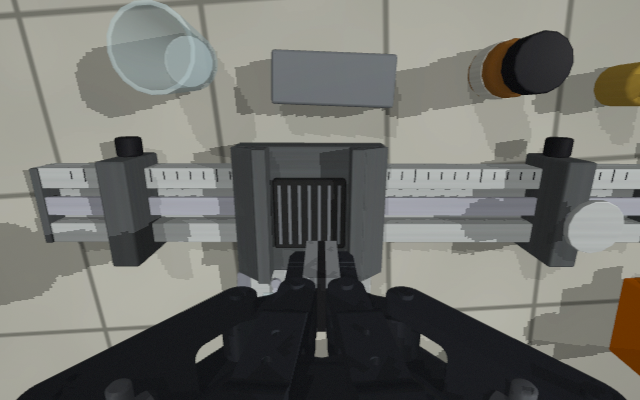

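The pad centre appears at (310,213), within 3 px of my estimate (307.6,214.4), and the rail is parallel to the image rows. Next I correct by a few mm and descend.

Call:
play_rows --commands '[{"fingers": 0, "slide": [-0.0055, -0.0085, 0], "twist": 0}, {"fingers": 0, "slide": [0, 0, 0.018], "twist": 0}, {"fingers": 0, "slide": [0, 0, 0.018], "twist": 0}, {"fingers": 0, "slide": [0, 0, 0.018], "twist": 0}, {"fingers": 0, "slide": [0, 0, 0.012], "twist": 0}, {"fingers": 0, "slide": [0, 0, 0], "twist": 0}, {"fingers": 0, "slide": [0, 0, 0], "twist": 0}]'

```text
time_s: 2.65
tcp_pos: [0.5268, -0.0291, 0.0663]
ee_rot: [0.001, 0.031, 1.0, -0.0]
force: [0.3, 0.4, -0.2]
finger_gap: -0.0002
grasp_force: 0.0
```

Call:
play_rows --commands '[{"fingers": 0, "slide": [0, 0, 0.008], "twist": 0}, {"fingers": 0, "slide": [0, 0, 0.006], "twist": 0}, {"fingers": 0, "slide": [0, 0, 0.004], "twist": 0}, {"fingers": 0, "slide": [0, 0, 0.002], "twist": 0}, {"fingers": 0, "slide": [0, 0, 0.001], "twist": 0}, {"fingers": 0, "slide": [0, 0, 0], "twist": 0}]'

```text
time_s: 3.15
tcp_pos: [0.5263, -0.0292, 0.0449]
ee_rot: [0.0, 0.032, 1.0, 0.0]
force: [-2.6, 0.7, 9.1]
finger_gap: 0.0001
grasp_force: 4.4
```

Call:
play_rows --commands '[{"fingers": 0, "slide": [0, 0, 0.001], "twist": 0}, {"fingers": 0, "slide": [0, 0, 0.001], "twist": 0}, {"fingers": 0, "slide": [0, 0, 0], "twist": 0}, {"fingers": 0, "slide": [0, 0, 0], "twist": 0}]'

```text
time_s: 3.48
tcp_pos: [0.5263, -0.0292, 0.0433]
ee_rot: [0.0, 0.032, 1.0, -0.0]
force: [-2.9, 0.7, 9.6]
finger_gap: 0.0002
grasp_force: 4.7
```

Call:
play_rows --commands '[{"fingers": 0, "slide": [0, 0, 0.001], "twist": 0}, {"fingers": 0, "slide": [0, 0, 0.0008], "twist": 0}, {"fingers": 0, "slide": [0, 0, 0], "twist": 0}, {"fingers": 0, "slide": [0, 0, 0], "twist": 0}]'

```text
time_s: 3.82
tcp_pos: [0.5264, -0.0292, 0.0415]
ee_rot: [0.0, 0.031, 1.0, -0.0]
force: [-4.1, 0.8, 9.9]
finger_gap: 0.0002
grasp_force: 4.9
```

Call:
play_rows --commands '[{"fingers": 0, "slide": [0, 0.001, 0], "twist": 0}, {"fingers": 0, "slide": [0, 0.002, 0], "twist": 0}, {"fingers": 0, "slide": [0, 0.003, 0], "twist": 0}, {"fingers": 0, "slide": [0, 0.003, 0], "twist": 0}, {"fingers": 0, "slide": [0, 0.003, 0], "twist": 0}, {"fingers": 0, "slide": [0, 0.003, 0], "twist": 0}, {"fingers": 0, "slide": [0, 0.003, 0], "twist": 0}, {"fingers": 0, "slide": [0, 0.002, 0], "twist": 0}]'

```text
time_s: 4.48
tcp_pos: [0.5276, -0.0092, 0.0416]
ee_rot: [0.0, 0.031, 1.0, -0.0]
force: [-3.5, -0.6, 9.6]
finger_gap: 0.0001
grasp_force: 4.9
```

```bash
cat > look.py <<'E'
from h import *
import sys
c=env.read_camera("wrist"); cv2.imwrite(f"pics/{sys.argv[1]}.png",c["image"]); s=env.state(); print(s["tcp_pos"],s["force"],s["time_s"])
E
python3 look.py w2
```

```text
[ 0.52766669 -0.00890876  0.04158659] [-3.00985499  0.71372067 10.0432892 ] 4.5333
```

View pics/w2.png

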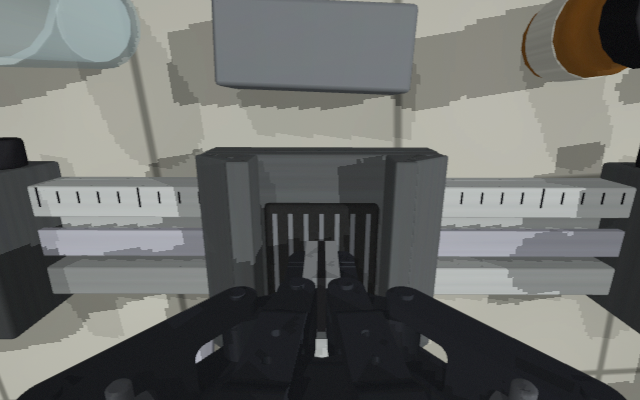

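The carriage moves with the fingers: they are still centred on the pad (pad 265–378, fingers at 321). About 98 mm remains.

Call:
play_rows --commands '[{"fingers": 0, "slide": [0, 0.003, 0], "twist": 0}, {"fingers": 0, "slide": [0, 0.004, 0], "twist": 0}, {"fingers": 0, "slide": [0, 0.004, 0], "twist": 0}, {"fingers": 0, "slide": [0, 0.004, 0], "twist": 0}, {"fingers": 0, "slide": [0, 0.004, 0], "twist": 0}, {"fingers": 0, "slide": [0, 0.004, 0], "twist": 0}, {"fingers": 0, "slide": [0, 0.004, 0], "twist": 0}, {"fingers": 0, "slide": [0, 0.004, 0], "twist": 0}]'

```text
time_s: 5.2
tcp_pos: [0.5297, 0.0217, 0.0416]
ee_rot: [0.0, 0.031, 1.0, -0.0]
force: [-3.3, 0.4, 9.6]
finger_gap: 0.0
grasp_force: 4.9
```

Call:
play_rows --commands '[{"fingers": 0, "slide": [0, 0.004, 0], "twist": 0}, {"fingers": 0, "slide": [0, 0.004, 0], "twist": 0}, {"fingers": 0, "slide": [0, 0.004, 0], "twist": 0}, {"fingers": 0, "slide": [0, 0.004, 0], "twist": 0}, {"fingers": 0, "slide": [0, 0.004, 0], "twist": 0}, {"fingers": 0, "slide": [0, 0.004, 0], "twist": 0}, {"fingers": 0, "slide": [0, 0.004, 0], "twist": 0}, {"fingers": 0, "slide": [0, 0.004, 0], "twist": 0}]'

```text
time_s: 5.87
tcp_pos: [0.5318, 0.0536, 0.0417]
ee_rot: [0.001, 0.032, 1.0, -0.0]
force: [-3.4, -0.3, 8.9]
finger_gap: 0.0001
grasp_force: 4.9
```

Call:
play_rows --commands '[{"fingers": 0, "slide": [0, 0.004, 0], "twist": 0}, {"fingers": 0, "slide": [0, 0.004, 0], "twist": 0}, {"fingers": 0, "slide": [0, 0.003, 0], "twist": 0}, {"fingers": 0, "slide": [0, 0.003, 0], "twist": 0}, {"fingers": 0, "slide": [0, 0.003, 0], "twist": 0}, {"fingers": 0, "slide": [0, 0.003, 0], "twist": 0}, {"fingers": 0, "slide": [0, 0, 0], "twist": 0}]'

```text
time_s: 6.45
tcp_pos: [0.5331, 0.0741, 0.0417]
ee_rot: [0.001, 0.031, 1.0, 0.0]
force: [-2.6, 1.3, 10.1]
finger_gap: -0.0001
grasp_force: 4.9
```

Expected contact is near y ≈ 0.088. I continue slowly and watch the force.

Call:
play_rows --commands '[{"fingers": 0, "slide": [0, 0.002, 0], "twist": 0}, {"fingers": 0, "slide": [0, 0.002, 0], "twist": 0}, {"fingers": 0, "slide": [0, 0.002, 0], "twist": 0}, {"fingers": 0, "slide": [0, 0.002, 0], "twist": 0}, {"fingers": 0, "slide": [0, 0.002, 0], "twist": 0}, {"fingers": 0, "slide": [0, 0.001, 0], "twist": 0}, {"fingers": 0, "slide": [0, 0.001, 0], "twist": 0}, {"fingers": 0, "slide": [0, 0, 0], "twist": 0}]'

```text
time_s: 7.12
tcp_pos: [0.5338, 0.0857, 0.0417]
ee_rot: [0.001, 0.031, 1.0, 0.0]
force: [-3.4, 0.4, 10.1]
finger_gap: -0.0004
grasp_force: 4.9
```

Call:
play_rows --commands '[{"fingers": 0, "slide": [0, 0.001, 0], "twist": 0}, {"fingers": 0, "slide": [0, 0.001, 0], "twist": 0}, {"fingers": 0, "slide": [0, 0.001, 0], "twist": 0}, {"fingers": 0, "slide": [0, 0, 0], "twist": 0}]'

```text
time_s: 7.45
tcp_pos: [0.534, 0.0887, 0.0417]
ee_rot: [0.001, 0.031, 1.0, 0.0]
force: [-2.9, 0.5, 10.2]
finger_gap: 0.0003
grasp_force: 4.9
```

```bash
python3 look.py w3
```

```text
[0.53404959 0.08867368 0.04171979] [-2.37877601  0.10437951  9.34832098] 7.5
```

View pics/w3.png

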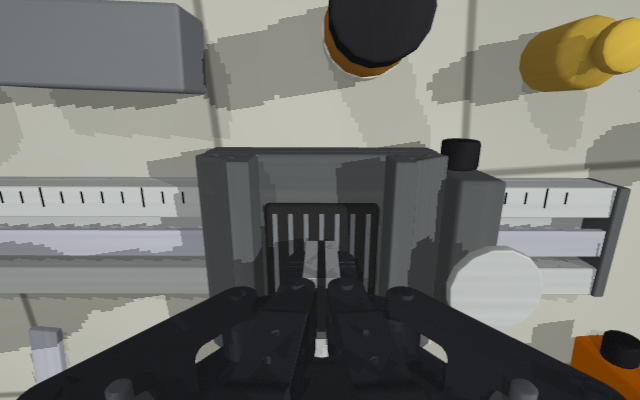

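The carriage edge (446) is almost at the block (440–500), with no stop force yet. I keep pushing gently.

Call:
play_rows --commands '[{"fingers": 0, "slide": [0, 0.001, 0], "twist": 0}, {"fingers": 0, "slide": [0, 0.001, 0], "twist": 0}, {"fingers": 0, "slide": [0, 0.001, 0], "twist": 0}, {"fingers": 0, "slide": [0, 0, 0], "twist": 0}]'

```text
time_s: 7.83
tcp_pos: [0.5342, 0.0909, 0.0417]
ee_rot: [0.001, 0.031, 1.0, -0.001]
force: [-2.0, -3.8, 9.1]
finger_gap: 0.0003
grasp_force: 4.9
```

Call:
play_rows --commands '[{"fingers": 0, "slide": [0, 0.001, 0], "twist": 0}, {"fingers": 0, "slide": [0, 0.001, 0], "twist": 0}, {"fingers": 0, "slide": [0, 0, 0], "twist": 0}]'

```text
time_s: 8.08
tcp_pos: [0.5348, 0.0925, 0.0418]
ee_rot: [0.001, 0.031, 1.0, -0.001]
force: [-1.7, -4.7, 9.3]
finger_gap: -0.0002
grasp_force: 4.9
```

Stop contact: the lateral force is about 5 N and the fingers have begun to slip on the pad. I lift straight up.

Call:
play_rows --commands '[{"fingers": 0, "slide": [0, 0, -0.002], "twist": 0}, {"fingers": 0, "slide": [0, 0, -0.002], "twist": 0}, {"fingers": 0, "slide": [0, 0, -0.003], "twist": 0}, {"fingers": 0, "slide": [0, 0, -0.005], "twist": 0}, {"fingers": 0, "slide": [0, 0, -0.015], "twist": 0}, {"fingers": 0, "slide": [0, 0, -0.03], "twist": 0}, {"fingers": 0, "slide": [0, 0, -0.03], "twist": 0}, {"fingers": 0, "slide": [0, 0, 0], "twist": 0}]'

```text
time_s: 8.75
tcp_pos: [0.5371, 0.0939, 0.133]
ee_rot: [0.005, 0.031, 0.999, 0.0]
force: [0.8, 0.7, 0.1]
finger_gap: 0.0001
grasp_force: 0.0
```

```bash
python3 look.py w4; python3 -c "
from h import *
c=env.read_camera('side');cv2.imwrite('pics/s4.png',cv2.resize(c['image'][150:330,180:440],None,fx=3,fy=3))"
```

```text
[0.53595466 0.09378752 0.13061606] [ 0.44569607 -0.07017959 -0.08442016] 8.8
```

View pics/w4.png

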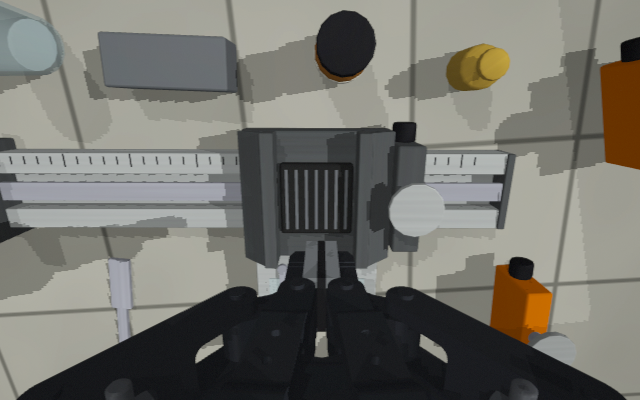

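View pics/s4.png

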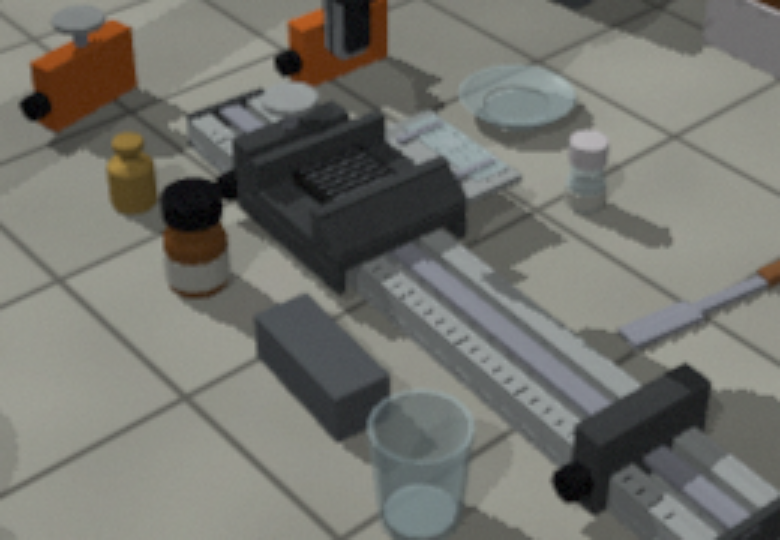

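The carriage (right edge 393) rests on the block (393–425) and the pad is up. Everything else stands where it was, and the gripper is clear.

Call:
play_rows --commands '[{"fingers": 0, "slide": [0, 0, -0.03], "twist": 0}, {"fingers": 0, "slide": [0, 0, -0.02], "twist": 0}, {"fingers": 0, "slide": [0, 0, 0], "twist": 0}, {"fingers": 0, "slide": [0, 0, 0], "twist": 0}]'

```text
time_s: 9.18
tcp_pos: [0.5339, 0.0936, 0.1771]
ee_rot: [0.0, 0.032, 1.0, 0.0]
force: [0.1, 0.2, -0.3]
finger_gap: 0.0001
grasp_force: 0.0
```

```bash
python3 -c "
from cell import env
print(env.close_job())"
```

```text
the job is handed in; nothing more can be done
None
```

I handed the job in at about 9 s: the carriage was slid with the pad held down until it met the marked stop, the pad is up again, the gripper is clear, and nothing else around the rail appears to have moved.

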